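# Close the balance's draft shield and tare

## Robot

A 6-joint arm with a two-finger parallel gripper is mounted at the origin on the work surface. World frame = base frame: x ahead of the robot, y to its left, z up, the work surface at z = 0. Lengths are in m, angles in rad, forces in N, time in s.
With the tool pointing down it reaches from about 0.35 to 0.775 m from the base axis. Payload 7.3 kg.
Tool frame: the origin (TCP) lies between the finger pads; the fingertips stand 14 mm ahead of it and the grasp point (between the pads) lies 5 mm behind it; z points along the fingers, y is the direction in which the jaws open and shut (so a half turn about z gives the same grasp; the last joint's range is limited). The gripper opens to 92 mm and grips with 3 to 60 N. Pads are 19 mm wide; open, the fingers measure 130 mm over their backs; the gripper's body (75 mm by 190 mm) begins 47 mm behind the grasp point.
Start: joints at [0.979, 0.342, 1.524, -0, 1.275, -0.146], TCP at [0.226, 0.474, 0.241] pointing down, gripper open.
Joint ranges: [-2.53, 2.53], [-0.77, 2.02], [0.04, 2.7], [-1, 4.14], [0.28, 2.66], [-3.11, 3.11]. Speed limits (rad/s): [2.57, 2.57, 3.14, 3.14, 3.14, 3.14].

## Interface

Orientations are given as [roll, pitch, yaw] about the fixed x, y, z axes, in that order (R = Rz(yaw) Ry(pitch) Rx(roll)).
In Python, from cell import robot gives the robot as it stands.
- The arm moves only by the shell command python3 -m creep 'ROWS' [FORCE]. ROWS is JSON, a list that holds one entry, the list of rows, each a list of 7 numbers: the shift along the tool's x, y, z in cm, then the turn, a rotation vector about the tool's x, y, z in degrees, then the gripper command: -1 is shut, 1 is fully open, values between are in proportion. In form: [[[tx, ty, tz, wx, wy, wz, gripper], ...]]. A call has 1 to 8 rows; each row is the pose to reach, as a shift and turn from the pose measured when the call began, along the tool's axes at that moment; what a row does not reach only later rows make up. A row lasts 1/10 s, in which the tool goes at most 50 mm and 8.59 degrees, less where a joint would pass 70% of its speed; a pose out of reach is approached as far as the arm can. A call with a gripper value outside its range is refused whole. The fingers move at their own pace and stop on an object; FORCE is the grip in N (left out, the last holds). Time passes only in rows, so rows that repeat a pose let the fingers close. It gives the time, the measured TCP pose, the force and the opening at its end, in the units of the state.
- robot.observe(): the state, without advancing time (a new reading comes with each control period).
- robot.read_camera(name): name is "side" or "top" or "wrist"; returns the picture (480x640x3 uint8, red, green, blue); there is no depth.
- robot.camera_params(name): a dict with "camera_matrix" (3x3 intrinsics, pixels), "k1" (the pictures are not rectified: a ray, as slopes to the right and down, at radius r is drawn at 1 + k1 r^2 times it, then the intrinsics apply), "R" (3x3) and "t" (3): a world point X has camera coordinates R X + t. Camera axes: x right, y down, z forward; pixel columns grow to the right and rows downward; lengths in m; the calibration is good to about 2 mm. A picture is of the moment at which its call begins: read the wrist's pose just before it. camera_params takes no time and is no camera call; for the wrist camera it gives the pose at the moment of the call.
- robot.hand_in(): hands the job in, once; it reports no verdict.
Trained networks look in the newest picture that a camera, given by its name, has taken for a name from the list of things; names that differ only in an ending like _2 or _b are one class to them, and where a whole thing is asked for, a point or a joint stands for the part that bears it (a point fixed in the world has none). Each returns a list of dicts, best first, with "score" (0 to 1); they miss things now and then, are a little off and sometimes report something else, mostly with a low value. They report only what shows in the picture. A call takes as long as a camera call.
- robot.look_for(camera, label): "centre" ([x, y, z] in m, in the coordinates of the camera as it stood for that picture, good to about 4 mm: the middle of the surface that is visible of it).
- robot.masks_of(camera, label): "mask" (480x640 bool, what is visible of it).
The state is a dict: "time": time; "qpos": joint angles; "qvel": joint speeds; "joint_efforts": joint torques, N m; "tool_pos": TCP position; "tool_rot": TCP orientation; "contact_force": force on the tool from outside, world axes, zero at the start; "torque": the same for the moment, N m; "opening": finger opening in m.
Only numpy, scipy, OpenCV 4.12 (cv2) and the standard library are available. Lean on these libraries where they do the work, as an engineer would, in place of code of your own. Each camera call takes 0.05 s, during which the arm holds its last target.

## Task

Get the laboratory balance ready to weigh: with the fingertips, gently push the glass top lid and the glass side door of its draft shield fully shut, and only then press the orange tare key all the way down and let it come up again. Leave the crucible on the pan and the brass weight, amber jar and tweezers beside the balance where they are.

Things in the scene. Friction and masses are not known exactly. Their poses are not given: they have to be found in the camera images.
- balance: White balance on a granite slab, fixed. Origin on the table, under it; x to its back, y to its left, z up; its front faces the robot, turned up to 0.2 rad. In mm: slab x -220 to 180, y +-190, top z 30; low console with display and keys x -185 to -60, y +-103, top z 66; glass chamber x -60 to 150, y +-104, up to its white top rails at z 220 (only the lid's handle is higher).
- lid (a joint): Opening of the glass top lid in m: 0 = fully shut (stopped by an end stop), grows as the lid slides back along the balance's +x; at most 0.12, starts 0.05 to 0.10. It stays where it is left; sliding takes about 2 to 3 N. The glass lies between the rails, top face at z 214.5 mm.
- lid_handle (a point): Centre of the blue upright ridge on top of the lid, 16 mm (balance x) by 90 mm (y) by 26 mm tall (z 214.5 to 240.5 mm); moves with the lid. Behind it (+x) the lid's bare glass goes on for 160 mm. Shut, it lies at balance x -28 mm, y 0, z 227.5 mm.
- door (a joint): Opening of the glass door on the balance's left (+y) side in m: 0 = fully shut (stopped by an end stop), grows as it slides back along the balance's +x; at most 0.10, starts 0.04 to 0.08. It stays where it is left; sliding takes about 2 to 3 N.
- door_tab (a point): Centre of the blue tab that stands out 32 mm sideways (+y, from the glass at balance y 104 mm to 136 mm) from the side door near its top: 14 mm (balance x) by 32 mm (y) by 36 mm tall (z 181 to 217 mm); moves with the door. Nothing lies behind it, under it or outside it down to the slab. Shut, it lies at balance x -43 mm, y 120 mm, z 199 mm.
- key (a joint): Travel of the orange tare key in m: 0 = up, 0.005 = all the way down; sprung, 4 N at full travel, comes up by itself.
- key_top (a point): Centre of the top face of the orange tare key, a round key 32 mm across standing about 9.5 mm out of the console at its front right; pressed straight down (balance frame x -135, y -60, z 75.5 mm when up). The front glass of the chamber rises to 205 mm, 75 mm behind it.
- crucible_mid (a point): Centre of the small grey-green loose ceramic crucible (32 mm across, 30 mm tall) that stands on the steel pan inside the glass chamber.
- weight_mid (a point): Centre of the loose brass weight (32 mm across, 52 mm tall) standing on the slab to the right of the balance's console.
- jar_mid (a point): Centre of the loose amber jar (36 mm across, 55 mm tall) standing on the slab to the left of the balance's console.
- tweezers_mid (a point): Centre of the loose steel tweezers (about 125 mm long, 15 mm wide, 8 mm thick) lying on the slab to the right of the chamber.

How it is judged:
On the way, in this order (a step that is already met when the one before it is completed fails the run):
1. top lid and side door are both fully shut (value of joint each of lid, door below 0.004 m), for 0.2 s.
2. the tare key is pressed down with lid and door shut (all of step 1 and value of joint key above 0.0038 m), for 0.05 s.
At the end, for the whole second after the job is handed in: Lid and door are each shut to within 4 mm, the tare key has been pressed (at least 3.8 of its 5 mm) with both shut and is up again, the crucible stands upright on the pan, and the crucible, weight, jar and tweezers are within 15 mm of where they began (all of step 1 and value of joint key below 0.001 m and angle between crucible_mid's own z axis and vertical below 0.2 rad and z of crucible_mid in the frame of balance above 0.1 m and distance of each of crucible_mid, weight_mid, jar_mid, tweezers_mid from where it was at the start of the episode below 0.015 m); the robot touches nothing.
It fails at once if the tare key is pressed while the lid or the door is open (value of joint key above 0.002 m and value of joint any of lid, door above 0.006 m).
It fails at once if the crucible, weight, jar or tweezers are shifted by more than 15 mm, lifted or carried (distance of any of crucible_mid, weight_mid, jar_mid, tweezers_mid from where it was at the start of the episode above 0.015 m).
It fails at once if the lid or door is slammed (faster than 0.4 m/s) (velocity of joint any of lid, door below -0.4 m/s).
It fails at once if the balance is pushed harder than 60 N (contact force between any of the fingers, the arm and balance above 60 N).
It also fails if it takes over 54 s, if anything falls off the work surface, if the arm or the gripper's body presses on something with over 40 N, if the wrist force passes 120 N, or if a joint passes its speed limit or range.

## Working session

There is one attempt and no reset: what is moved stays moved. The work goes in short steps, Python scripts to look and compute and a shell command to move; the robot and the scene stay as the last step left them, time stands still between calls to the robot, and variables do not carry over. Pictures are saved under pics/ and viewed, and the job is handed in when it is done.

```bash
ls; mkdir -p pics
python3 - <<'E'
from cell import robot
import cv2,numpy as np
s=robot.observe();print(s)
for n in("side","top"):
    p=robot.camera_params(n);im=robot.read_camera(n);cv2.imwrite(f"pics/{n}0.png",im[:,:,::-1])
    print(n,p)
    for l in("lid_handle","door_tab","key_top","weight_mid","jar_mid","tweezers_mid","crucible_mid"):
        for d in robot.look_for(n,l)[:2]:
            print(l,round(d["score"],2),(np.array(p["R"]).T@(np.array(d["centre"])-p["t"])).round(4))
E
```

```text
pics
{'time': 0.0, 'qpos': array([ 9.79006198e-01,  3.42775711e-01,  1.52504018e+00, -1.57545844e-05,
        1.27541943e+00, -1.45993560e-01]), 'qvel': array([ 0.00180516,  0.00042871, -0.00202942,  0.00158358,  0.0011921 ,
       -0.0002979 ]), 'joint_efforts': array([-5.41553181e-04, -4.31243491e+01, -2.44224930e+01,  7.16901803e-02,
        5.59424073e-02, -1.41549922e-04]), 'tool_pos': array([0.22612177, 0.47336167, 0.24000938]), 'tool_rot': array([-3.13996527e+00, -2.24062726e-04,  2.69580050e+00]), 'contact_force': array([-0.59577871, -0.12103096, -0.12864989]), 'torque': array([-0.02798156,  0.02567546, -0.03459095]), 'opening': 0.09176046436676337}
side {'camera_matrix': array([[452.40872833,   0.        , 310.93030528],
       [  0.        , 452.40872833, 241.14928017],
       [  0.        ,   0.        ,   1.        ]]), 'k1': 0.0058223361236743355, 'R': array([[ 0.80022749, -0.59967062, -0.00557806],
       [-0.39405375, -0.518786  , -0.75867168],
       [ 0.4520593 ,  0.60930799, -0.65144928]]), 't': array([-0.47237848,  0.3164674 ,  0.63929311])}
lid_handle 0.71 [ 0.664
[... 412 characters left out ...]
ay([[501.70979264,   0.        , 312.52722807],
       [  0.        , 501.70979264, 237.58688025],
       [  0.        ,   0.        ,   1.        ]]), 'k1': -0.021693819839448677, 'R': array([[ 0.02672806, -0.9993196 ,  0.02541547],
       [-0.98238917, -0.03096156, -0.18426314],
       [ 0.18492467, -0.02004289, -0.98254829]]), 't': array([-0.04734417,  0.57317645,  0.76300576])}
lid_handle 0.73 [ 0.6668 -0.1325  0.2104]
door_tab 0.8 [ 0.5913 -0.0238  0.2038]
key_top 0.86 [ 0.4292 -0.1628  0.0747]
key_top 0.55 [0.442  0.0519 0.0844]
weight_mid 0.7 [ 0.4202 -0.2652  0.0672]
jar_mid 0.68 [0.4414 0.0498 0.0842]
jar_mid 0.36 [ 0.5874 -0.0158  0.2049]
crucible_mid 0.55 [ 0.5974 -0.1186  0.1132]
```

View pics/side0.png

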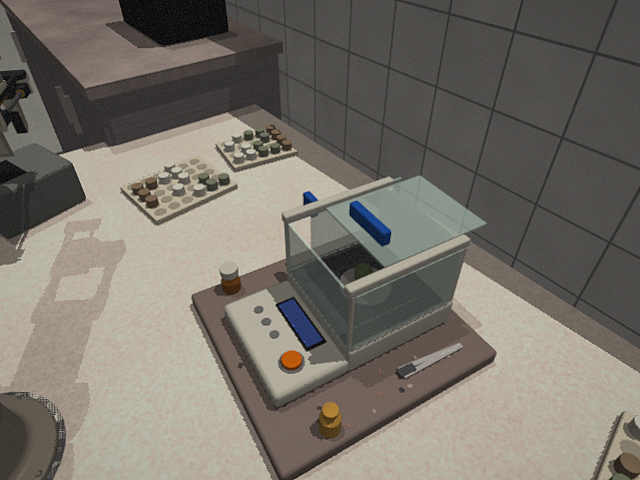

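View pics/top0.png

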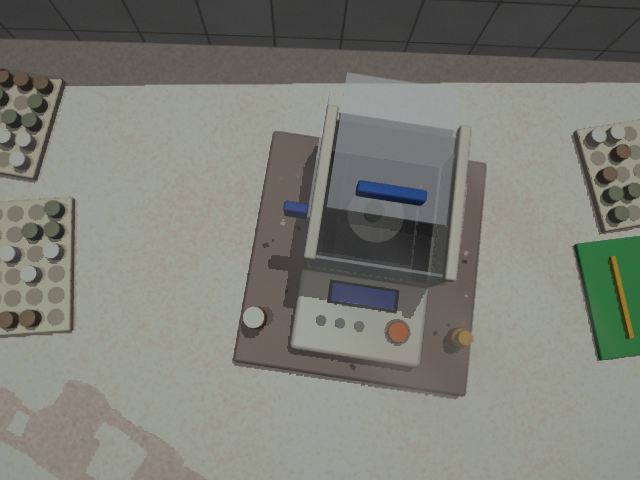

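The side view shows the handle at (370,222), the tab at (310,200), and the key at (291,360). In the top view they are at (391,192), (296,209), and (398,331), with the slab corners at (275,132), (485,163), (465,395), and (234,363). Next I'll fit the balance pose and both openings from these.

```bash
cat > h.py <<'E'
from cell import robot
import cv2,numpy as np
from scipy.optimize import least_squares
from scipy.spatial.transform import Rotation as Ro
def proj(p,X):
    R=np.array(p["R"]);c=R@X+p["t"];s=c[:2]/c[2];s=s*(1+p["k1"]*(s@s));K=p["camera_matrix"]
    return np.array([K[0,0]*s[0]+K[0,2],K[1,1]*s[1]+K[1,2]])
def bal2w(b,q): # q mm
    x,y,a=b;q=np.array(q)/1000
    return np.array([x+np.cos(a)*q[0]-np.sin(a)*q[1],y+np.sin(a)*q[0]+np.cos(a)*q[1],q[2]])
def toolshift(W):
    "tool-frame shift in cm to world point W from present TCP"
    s=robot.observe();R=Ro.from_euler('xyz',s["tool_rot"])
    return (R.inv().apply(np.array(W)-s["tool_pos"])*100).round(2)
E
python3 - <<'E'
from h import *
obs=[("top",(275,132),(180,190,30)),("top",(485,163),(180,-190,30)),("top",(465,395),(-220,-190,30)),("top",(234,363),(-220,190,30)),
("side",(193,299),(-220,190,30)),("side",(282,475),(-220,-190,30)),("side",(494,354),(180,-190,30)),
("top",(398,331),(-135,-60,75.5)),("side",(291,360),(-135,-60,75.5))]
P={n:robot.camera_params(n) for n in("top","side")}
# mask centroids for key & handle/tab
for n in P:
    robot.read_camera(n)
    for l in("key_top","lid_handle","door_tab"):
        m=robot.masks_of(n,l)
        if m: 
            ys,xs=np.nonzero(m[0]["mask"]);print(n,l,round(m[0]["score"],2),xs.mean().round(1),ys.mean().round(1),len(xs),xs.min(),xs.max(),ys.min(),ys.max())
def f(v,full=False):
    r=[]
    for n,px,q in obs: r.append(proj(P[n],bal2w(v[:3],q))-px)
    lid=v[3]*1000;d=v[4]*1000
    for n,px,q in [("top",(391,189.5),(-28+lid,0,240.5)),("top",(296.5,207),(-43+d,120,217))]:
        r.append(proj(P[n],bal2w(v[:3],q))-px)
    return np.array(r) if full else np.ravel(r)
o=least_squares(f,[.57,-.11,-.1,.07,.06],loss="soft_l1")
print(o.x.round(4));print(f(o.x,True).round(1))
b=o.x[:3];np.save("b.npy",o.x)
print("handle",bal2w(b,(-28+o.x[3]*1e3,0,227.5)),"tab",bal2w(b,(-43+o.x[4]*1e3,120,199)),"key",bal2w(b,(-135,-60,75.5)))
for l,q in (("jar",None),):pass
E
```

```text
top key_top 0.56 397.4 331.5 321 388 407 322 341
top lid_handle 0.97 394.5 149.6 16053 327 459 74 224
top door_tab 0.56 306.3 182.7 686 284 329 89 225
side key_top 0.74 290.8 360.3 330 281 301 351 370
side lid_handle 0.89 403.5 220.0 8092 326 486 176 268
side door_tab 0.95 326.1 229.8 1458 303 399 179 255
[ 0.5683 -0.1228 -0.1147  0.0648  0.0448]
[[-3.4 -2.7]
 [ 1.8 -2.4]
 [ 2.6  1.4]
 [-1.4 -0.3]
 [-5.5 -4.1]
 [-0.4  5.1]
 [ 3.6 -3.3]
 [ 0.8  0.6]
 [-0.5 -1. ]
 [ 1.2  0.1]
 [-1.1 -0.1]]
handle [ 0.60482385 -0.12698976  0.2275    ] tab [ 0.58384899 -0.00378123  0.199     ] key [ 0.42730681 -0.16694354  0.0755    ]
```

```bash
python3 -m creep '[[[0,0,-2,0,0,-7,-1],[0,0,-4,0,0,-14,-1],[0,0,-6,0,0,-19,-1],[0,0,-7,0,0,-19,-1],[0,0,-7,0,0,-19,-1],[0,0,-7,0,0,-19,-1]]]' 20
cat > w.py <<'E'
from h import *
import sys
v=np.load("b.npy")
def bpos():
    s=robot.observe();d=s["tool_pos"]-np.array([v[0],v[1],0]);a=v[2];c,n=np.cos(a),np.sin(a)
    print("t",round(s["time"],2),"TCP in balance mm",np.round([1e3*(c*d[0]+n*d[1]),1e3*(-n*d[0]+c*d[1]),1e3*d[2]],1),"yawerr deg",np.degrees(s["tool_rot"][2]-v[2]-np.pi).round(2),"rot",s["tool_rot"].round(3),"F",s["contact_force"].round(1),"op",round(s["opening"],4))
def overlay(n,fn):
    p=robot.camera_params(n);im=robot.read_camera(n)[:,:,::-1].copy()
    def box(x0,x1,y0,y1,z,c):
        q=[proj(p,bal2w(v[:3],k)) for k in((x0,y0,z),(x1,y0,z),(x1,y1,z),(x0,y1,z))]
        cv2.polylines(im,[np.round(q).astype(np.int32)],True,c,1)
    box(-220,180,-190,190,30,(0,255,0));box(-185,-60,-103,103,66,(0,255,255));box(-60,150,-104,104,220,(0,0,255))
    L=v[3]*1e3;D=v[4]*1e3
    box(-36+L,-20+L,-45,45,240.5,(255,255,0));box(-50+D,-36+D,104,136,217,(255,0,255));box(-151,-119,-76,-44,75.5,(255,0,0))
    cv2.imwrite(fn,im)
E
python3 - <<'E'
from w import *
bpos();overlay("top","pics/t1.png");overlay("side","pics/s1.png")
E
```

```text
time: 1.8
tool_pos: [0.2262, 0.4735, 0.3099]
tool_rot: [-3.141, -0.0, 3.026]
contact_force: [0.0, 0.2, -0.4]
opening: 0.0486
t 1.8 TCP in balance mm [-408.   553.2  309.9] yawerr deg -0.07 rot [-3.141 -0.     3.026] F [ 0.   0.2 -0.4] op 0.0486
```

View pics/t1.png

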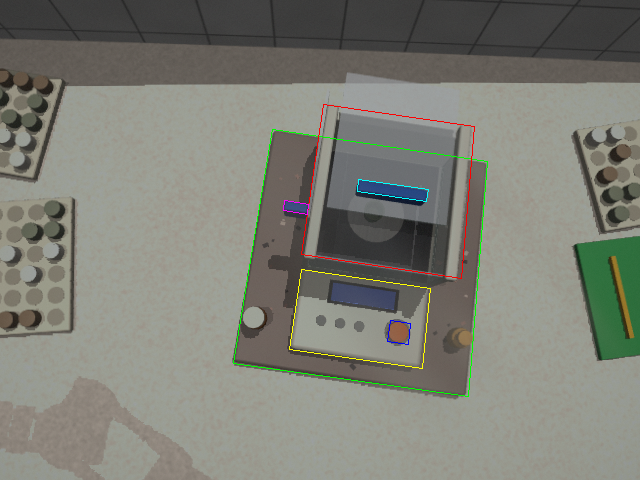

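View pics/s1.png

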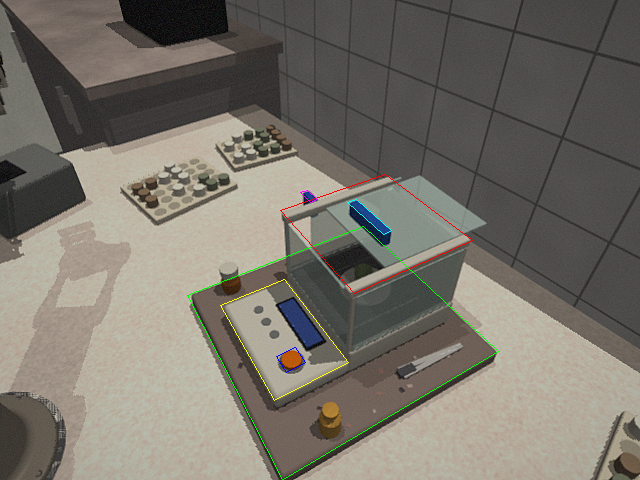

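The overlay fits to within about 3 mm: handle box (392,190), tab (296,208), and key (399,332) in the top view. I'll move above the glass behind the handle.

```bash
python3 -m creep '[[[-3,-3.5,0,0,0,0,-1],[-6,-7,0,0,0,0,-1],[-9,-10.5,0,0,0,0,-1],[-12,-14,0,0,0,0,-1],[-15,-17.5,0,0,0,0,-1],[-18,-21,0,0,0,0,-1],[-21,-24.5,0,0,0,0,-1],[-24,-27.5,0,0,0,0,-1]]]'
python3 -c "
from w import *
bpos()"
```

```text
time: 2.7
tool_pos: [0.4333, 0.1705, 0.3091]
tool_rot: [-3.139, -0.002, 3.025]
contact_force: [0.1, 1.4, -0.7]
opening: 0.0005
t 2.7 TCP in balance mm [-167.7  275.9  309.1] yawerr deg -0.11 rot [-3.139e+00 -2.000e-03  3.025e+00] F [ 0.1  1.4 -0.7] op 0.0005
```

```bash
python3 -m creep '[[[-3,-3.5,0,0,0,0,-1],[-6,-7,0,0,0,0,-1],[-9,-10.5,0,0,0,0,-1],[-12,-14,0,0,0,0,-1],[-15,-17.5,0,0,0,0,-1],[-18,-21,0,0,0,0,-1],[-21,-24.5,0,0,0,0,-1],[-24,-27.5,0,0,0,0,-1]]]'
python3 - <<'E'
from w import *
bpos();overlay("top","pics/t2.png");overlay("side","pics/s2.png")
cv2.imwrite("pics/w2.png",robot.read_camera("wrist")[:,:,::-1])
bpos()
E
```

```text
time: 3.5
tool_pos: [0.6401, -0.1327, 0.308]
tool_rot: [-3.14, -0.004, 3.023]
contact_force: [0.9, 0.2, 0.8]
opening: 0.0003
t 3.5 TCP in balance mm [ 72.5  -1.6 308. ] yawerr deg -0.21 rot [-3.14  -0.004  3.023] F [0.9 0.2 0.8] op 0.0003
t 3.65 TCP in balance mm [ 72.5  -1.8 306.1] yawerr deg -0.33 rot [-3.14  -0.006  3.021] F [-0.7  0.5 -0.4] op 0.0006
```

View pics/s2.png

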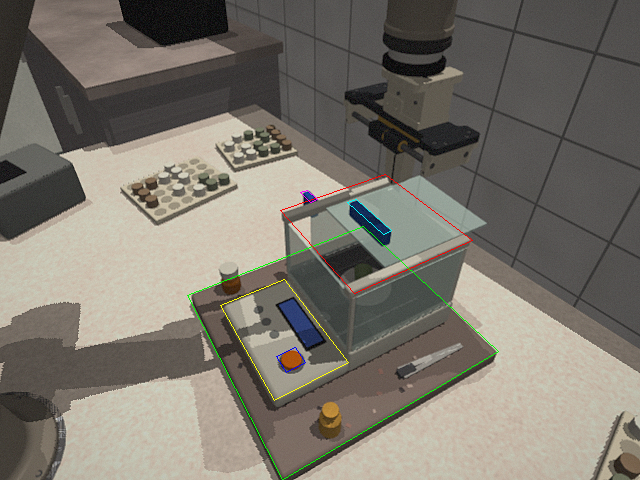

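View pics/w2.png

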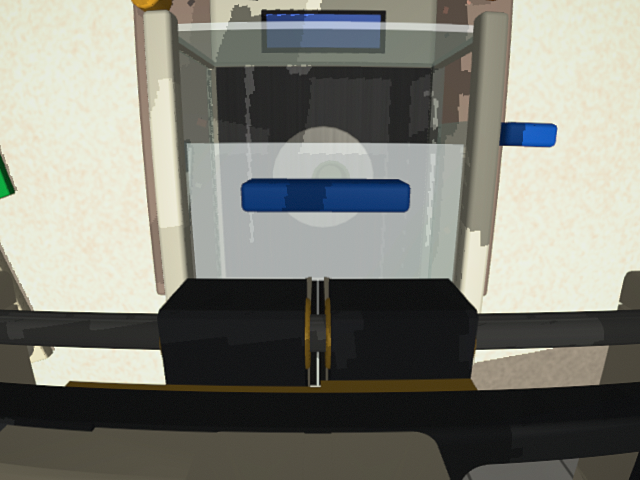

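The side view shows the gripper above and behind the handle at (370,222). In the wrist view the closed fingertips are at (318,280), behind the handle at (325,195). Now I'll lower it.

```bash
python3 -m creep '[[[0,0,2,0,0,0,-1],[0,0,4,0,0,0,-1],[0,0,5.5,0,0,0,-1],[0,0,6.2,0,0,0,-1],[0,0,6.6,0,0,0,-1],[0,0,6.6,0,0,0,-1]]]'
python3 - <<'E'
from w import *
bpos();cv2.imwrite("pics/s3.png",robot.read_camera("side")[120:320,250:510,::-1].repeat(3,0).repeat(3,1))
E
```

```text
time: 4.25
tool_pos: [0.6395, -0.1324, 0.2402]
tool_rot: [-3.14, -0.006, 3.022]
contact_force: [0.4, 0.1, 0.3]
opening: 0.0006
t 4.25 TCP in balance mm [ 71.9  -1.4 240.2] yawerr deg -0.3 rot [-3.14  -0.006  3.022] F [0.4 0.1 0.3] op 0.0006
```

View pics/s3.png

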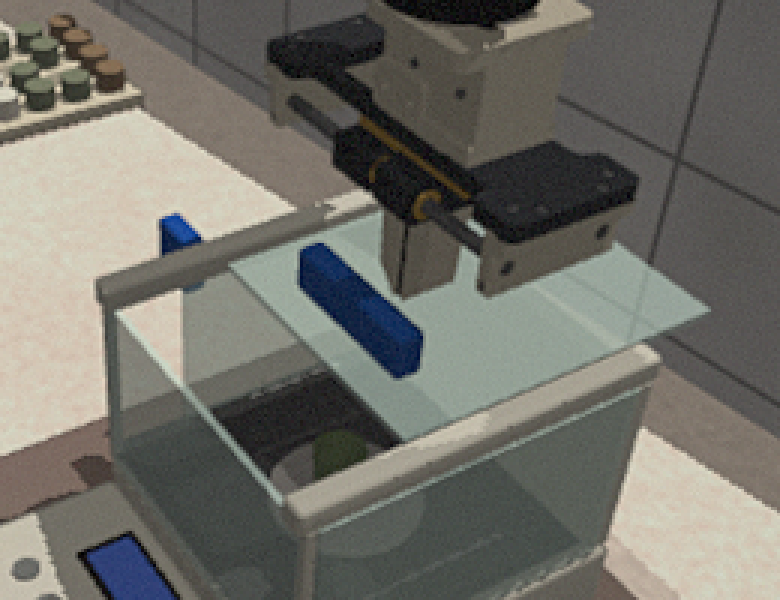

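The fingertips are just above the glass behind the handle, at (405,290) in this crop, with the handle at (360,310). Now I'll push the lid slowly.

```bash
python3 -m creep '[[[0.7,0,0,0,0,0,-1],[1.4,0,0,0,0,0,-1],[2.1,0,0,0,0,0,-1],[2.8,0,0,0,0,0,-1],[3.5,0,0,0,0,0,-1],[4.2,0,0,0,0,0,-1],[4.9,0,0,0,0,0,-1],[5.6,0,0,0,0,0,-1]]]'
python3 -c "
from w import *
bpos()"
```

```text
time: 5.1
tool_pos: [0.5837, -0.1258, 0.2412]
tool_rot: [-3.14, -0.005, 3.022]
contact_force: [2.3, 0.9, 0.7]
opening: 0.0003
t 5.1 TCP in balance mm [ 15.6  -1.2 241.2] yawerr deg -0.31 rot [-3.14  -0.005  3.022] F [2.3 0.9 0.7] op 0.0003
```

Contact is about 2.3 N, which matches a sliding lid. About 26 mm is left.

```bash
python3 -m creep '[[[0.5,0,0,0,0,0,-1],[1.0,0,0,0,0,0,-1],[1.5,0,0,0,0,0,-1],[1.9,0,0,0,0,0,-1],[2.2,0,0,0,0,0,-1]]]'
python3 -c "
from w import *
bpos()"
python3 -m creep '[[[0.15,0,0,0,0,0,-1],[0.3,0,0,0,0,0,-1],[0.3,0,0,0,0,0,-1]]]'
python3 -c "
from w import *
bpos()"
```

```text
time: 5.6
tool_pos: [0.5614, -0.1231, 0.2412]
tool_rot: [-3.14, -0.005, 3.021]
contact_force: [1.8, 1.5, -0.8]
opening: 0.0008
t 5.6 TCP in balance mm [ -6.8  -1.1 241.2] yawerr deg -0.31 rot [-3.14  -0.005  3.021] F [ 1.8  1.5 -0.8] op 0.0008
time: 5.9
tool_pos: [0.5605, -0.123, 0.2413]
tool_rot: [-3.14, 0.0, 3.021]
contact_force: [10.5, 0.2, -3.7]
opening: 0.0006
t 5.9 TCP in balance mm [ -7.7  -1.1 241.3] yawerr deg -0.32 rot [-3.14   0.     3.021] F [10.5  0.2 -3.7] op 0.0006
```

```bash
python3 -m creep '[[[-1,0,0,0,0,0,-1],[-2.5,0,-2,0,0,0,-1],[-4.2,0,-5,0,0,0,-1],[-4.2,4,-5,0,0,0,-1],[-4.2,8,-5,0,0,0,-1],[-4.2,11,-5,0,0,0,-1],[-4.2,13,-5,0,0,0,-1],[-4.2,13,-5,0,0,0,-1]]]'
python3 - <<'E'
from w import *
v[3]=0
bpos();overlay("top","pics/t4.png");cv2.imwrite("pics/w4.png",robot.read_camera("wrist")[:,:,::-1])
cv2.imwrite("pics/s4.png",robot.read_camera("side")[120:320,250:510,::-1].repeat(3,0).repeat(3,1))
E
```

```text
time: 6.7
tool_pos: [0.6175, 0.0036, 0.2907]
tool_rot: [-3.14, -0.001, 3.025]
contact_force: [-0.2, -0.3, -0.5]
opening: 0.0007
t 6.7 TCP in balance mm [ 34.4 131.2 290.7] yawerr deg -0.13 rot [-3.140e+00 -1.000e-03  3.025e+00] F [-0.2 -0.3 -0.5] op 0.0007
```

View pics/s4.png

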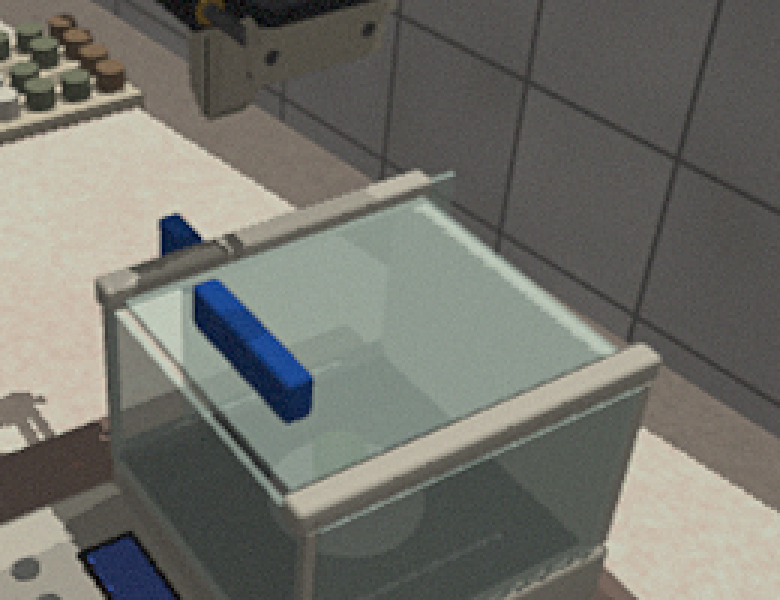

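View pics/w4.png

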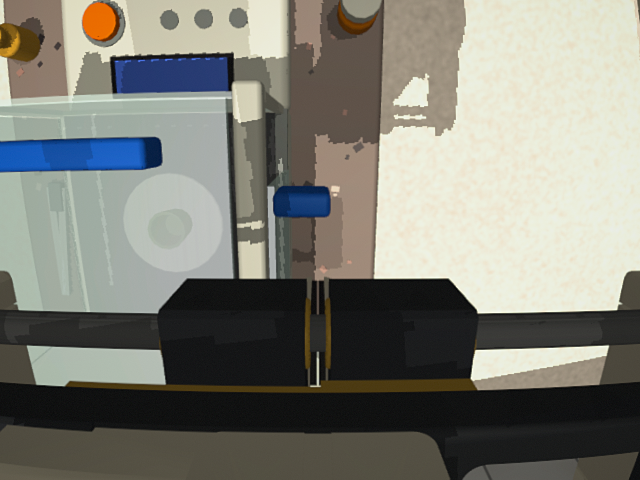

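View pics/t4.png

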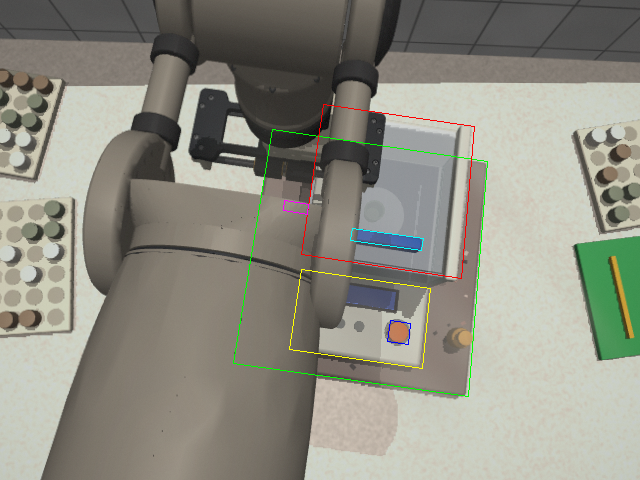

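The lid is shut: in the top view the handle sits in the shut-position box at (387,240). The tab is ahead of the fingertips, at (302,201) in the wrist view with the tips at (318,280). I'll lower behind the tab.

```bash
python3 -m creep '[[[0,0,2,0,0,0,-1],[0,0,4,0,0,0,-1],[0,0,6,0,0,0,-1],[0,0,7.2,0,0,0,-1],[0,0,8,0,0,0,-1],[0,0,8,0,0,0,-1]]]'
python3 - <<'E'
from w import *
bpos();cv2.imwrite("pics/w5.png",robot.read_camera("wrist")[:,:,::-1])
cv2.imwrite("pics/s5.png",robot.read_camera("side")[120:320,250:510,::-1].repeat(3,0).repeat(3,1))
E
```

```text
time: 7.45
tool_pos: [0.6171, -0.0004, 0.21]
tool_rot: [-3.139, -0.003, 3.02]
contact_force: [-0.0, 0.5, -0.3]
opening: 0.0003
t 7.45 TCP in balance mm [ 34.5 127.1 210. ] yawerr deg -0.38 rot [-3.139e+00 -3.000e-03  3.020e+00] F [-0.   0.5 -0.3] op 0.0003
```

View pics/s5.png

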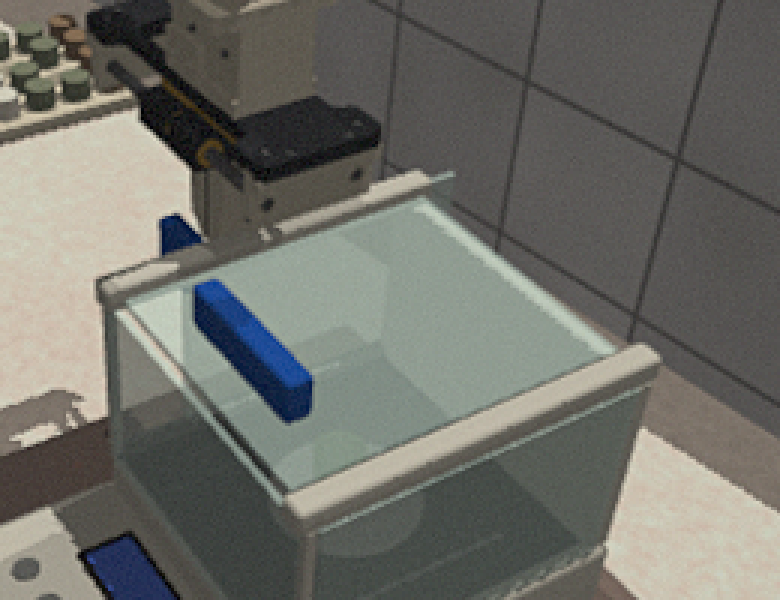

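View pics/w5.png

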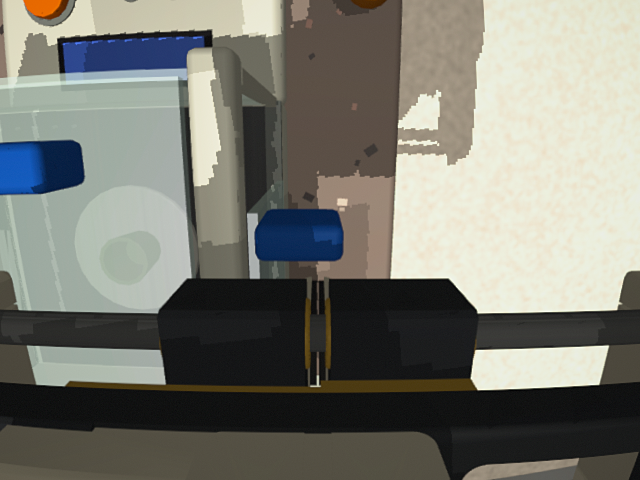

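The fingers are behind the tab, which is at (300,235) in the wrist view, and clear of the rail. I'll push the door slowly, drifting slightly outward.

```bash
python3 -m creep '[[[0.5,0.3,0,0,0,0,-1],[1.1,0.4,0,0,0,0,-1],[1.7,0.4,0,0,0,0,-1],[2.3,0.4,0,0,0,0,-1],[2.9,0.4,0,0,0,0,-1],[3.5,0.4,0,0,0,0,-1],[4.0,0.4,0,0,0,0,-1]]]'
python3 -c "
from w import *
bpos()"
```

```text
time: 8.25
tool_pos: [0.5782, 0.0087, 0.2118]
tool_rot: [-3.139, 0.001, 3.021]
contact_force: [1.6, 0.2, 1.3]
opening: 0.0005
t 8.25 TCP in balance mm [ -5.2 131.7 211.8] yawerr deg -0.35 rot [-3.139e+00  1.000e-03  3.021e+00] F [1.6 0.2 1.3] op 0.0005
```

```bash
python3 -m creep '[[[0.5,0,0,0,0,0,-1],[0.9,0,0,0,0,0,-1],[1.3,0,0,0,0,0,-1],[1.5,0,0,0,0,0,-1]]]'
python3 -c "
from w import *
bpos()"
python3 -m creep '[[[0.2,0,0,0,0,0,-1],[0.4,0,0,0,0,0,-1],[0.4,0,0,0,0,0,-1]]]'
python3 -c "
from w import *
bpos()"
```

```text
time: 8.65
tool_pos: [0.5628, 0.0105, 0.2117]
tool_rot: [-3.139, 0.001, 3.021]
contact_force: [2.7, 1.1, 0.7]
opening: 0.0004
t 8.65 TCP in balance mm [-20.7 131.8 211.7] yawerr deg -0.35 rot [-3.139e+00  1.000e-03  3.021e+00] F [2.7 1.1 0.7] op 0.0004
time: 8.95
tool_pos: [0.5611, 0.0107, 0.2119]
tool_rot: [-3.139, 0.006, 3.021]
contact_force: [9.6, -0.4, -4.0]
opening: 0.0002
t 8.95 TCP in balance mm [-22.4 131.8 211.9] yawerr deg -0.36 rot [-3.139  0.006  3.021] F [ 9.6 -0.4 -4. ] op 0.0002
```

The force rose to about 10 N at the expected stop position, so the door is shut. I'll back off, rise and check.

```bash
python3 -m creep '[[[-0.7,0,0,0,0,0,-1],[-1.5,0.2,0,0,0,0,-1],[-1.5,0.2,-4,0,0,0,-1],[-1.5,0.2,-8,0,0,0,-1],[-1.5,0.2,-11,0,0,0,-1],[2,-4,-11,0,0,0,-1],[6,-8,-11,0,0,0,-1],[9,-12,-11,0,0,0,-1]]]'
python3 -m creep '[[[2,-4,0,0,0,0,-1],[2,-7,0,0,0,0,-1],[2,-7,0,0,0,0,-1]]]'
python3 - <<'E'
from w import *
v[3]=0;v[4]=0
bpos();overlay("top","pics/t6.png");overlay("side","pics/s6.png");cv2.imwrite("pics/w6.png",robot.read_camera("wrist")[:,:,::-1])
E
```

```text
time: 9.75
tool_pos: [0.463, -0.0898, 0.3214]
tool_rot: [-3.139, 0.005, 3.022]
contact_force: [-0.1, -1.5, -0.1]
opening: 0.0001
time: 10.05
tool_pos: [0.4339, -0.1598, 0.3216]
tool_rot: [-3.138, 0.004, 3.018]
contact_force: [-0.2, 0.3, 0.2]
opening: 0.0003
t 10.05 TCP in balance mm [-129.3  -52.2  321.6] yawerr deg -0.52 rot [-3.138  0.004  3.018] F [-0.2  0.3  0.2] op 0.0003
```

View pics/s6.png

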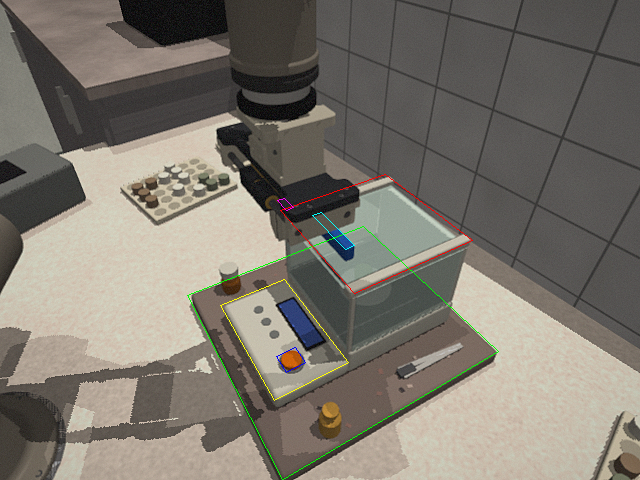

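View pics/w6.png

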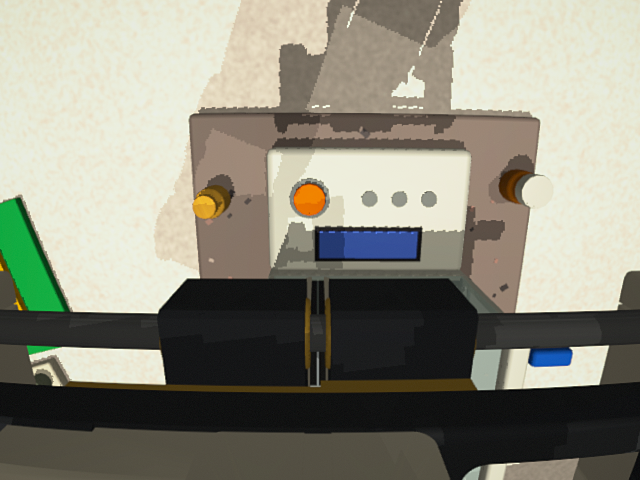

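View pics/t6.png

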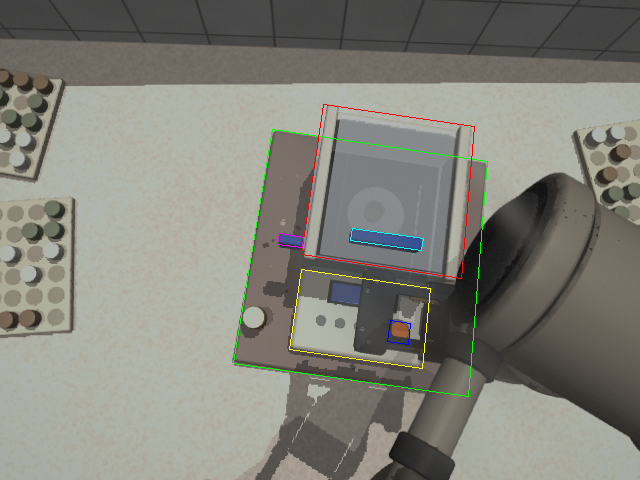

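In the top view both the handle (387,240) and the tab (291,240) sit in their shut-position boxes. Now I'll go over the key and down.

```bash
python3 -m creep '[[[0.8,-0.8,0,0,0,0,-1],[0.8,-0.8,2,0,0,0,-1],[0.8,-0.8,5,0,0,0,-1],[0.8,-0.8,8,0,0,0,-1],[0.8,-0.8,11,0,0,0,-1],[0.8,-0.8,14,0,0,0,-1],[0.8,-0.8,16,0,0,0,-1],[0.8,-0.8,16,0,0,0,-1]]]'
python3 - <<'E'
from w import *
bpos()
cv2.imwrite("pics/s7.png",robot.read_camera("side")[:,:,::-1])
bpos()
E
```

```text
time: 11.0
tool_pos: [0.4251, -0.1624, 0.159]
tool_rot: [3.141, -0.001, 3.023]
contact_force: [-0.5, -0.2, 0.2]
opening: 0.0004
t 11.0 TCP in balance mm [-137.7  -55.7  159. ] yawerr deg -0.21 rot [ 3.141e+00 -1.000e-03  3.023e+00] F [-0.5 -0.2  0.2] op 0.0004
t 11.05 TCP in balance mm [-136.7  -56.3  160.7] yawerr deg -0.22 rot [-3.141e+00  1.000e-03  3.023e+00] F [-0.2 -0.8  1.4] op 0.0002
```

View pics/s7.png

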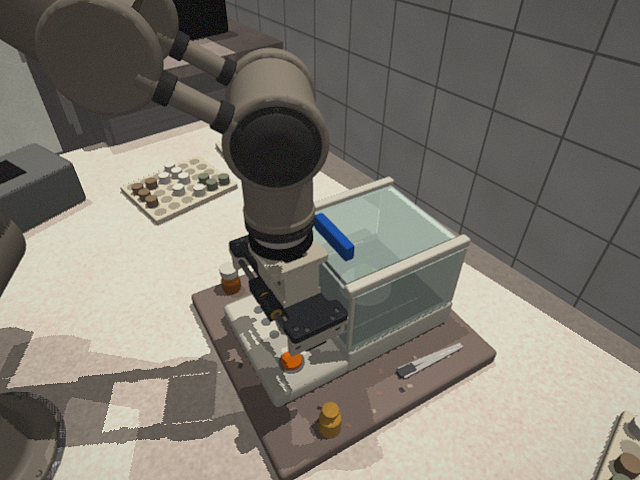

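The gripper is above the key at (291,360), clear of the front glass and the weight at (330,420). Next I'll lower it close to the key.

```bash
python3 -m creep '[[[0,-0.4,2,0,0,0,-1],[0,-0.4,4,0,0,0,-1],[0,-0.4,5.5,0,0,0,-1],[0,-0.4,6.3,0,0,0,-1],[0,-0.4,6.3,0,0,0,-1]]]'
python3 - <<'E'
from w import *
bpos()
cv2.imwrite("pics/s8.png",robot.read_camera("side")[270:430,220:420,::-1].repeat(3,0).repeat(3,1))
E
```

```text
time: 11.55
tool_pos: [0.4259, -0.167, 0.0979]
tool_rot: [-3.141, 0.001, 3.024]
contact_force: [-0.2, 0.6, -0.5]
opening: 0.0006
t 11.55 TCP in balance mm [-136.4  -60.2   97.9] yawerr deg -0.19 rot [-3.141e+00  1.000e-03  3.024e+00] F [-0.2  0.6 -0.5] op 0.0006
```

View pics/s8.png

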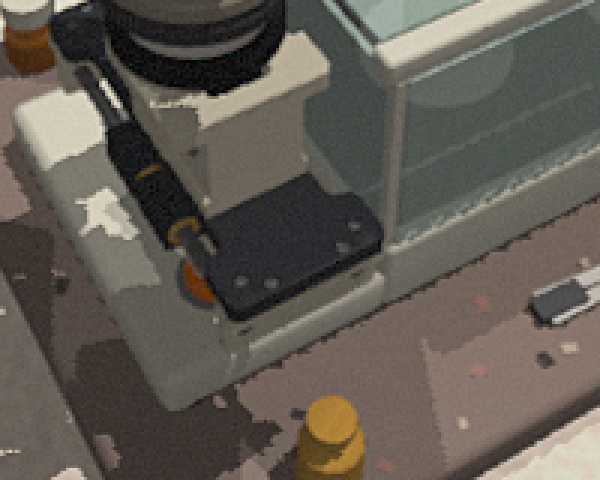

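The tips are over the key, at (200,285) in the crop, with the weight clear. I'll press in small steps and watch the force.

```bash
python3 -m creep '[[[0,0,0.4,0,0,0,-1],[0,0,0.8,0,0,0,-1],[0,0,1.1,0,0,0,-1],[0,0,1.3,0,0,0,-1],[0,0,1.3,0,0,0,-1],[0,0,1.3,0,0,0,-1]]]'
python3 -c "
from w import *
bpos()"
```

```text
time: 12.2
tool_pos: [0.4265, -0.1674, 0.0857]
tool_rot: [-3.14, 0.003, 3.024]
contact_force: [0.5, -0.0, 3.3]
opening: 0.0004
t 12.2 TCP in balance mm [-135.8  -60.5   85.7] yawerr deg -0.2 rot [-3.140e+00  3.000e-03  3.024e+00] F [ 0.5 -0.   3.3] op 0.0004
```

```bash
python3 -m creep '[[[0,0,0.2,0,0,0,-1],[0,0,0.35,0,0,0,-1],[0,0,0.35,0,0,0,-1]]]'
python3 -c "
from w import *
bpos()"
```

```text
time: 12.5
tool_pos: [0.4266, -0.1674, 0.0844]
tool_rot: [-3.14, 0.004, 3.024]
contact_force: [-6.9, 4.2, 29.1]
opening: 0.0005
t 12.5 TCP in balance mm [-135.7  -60.6   84.4] yawerr deg -0.18 rot [-3.14   0.004  3.024] F [-6.9  4.2 29.1] op 0.0005
```

The force jumped to about 29 N at z 84.4 mm, so the key is on its bottom stop. Now I'll release and rise.

```bash
python3 -m creep '[[[0,0,-0.5,0,0,0,-1],[0,0,-2,0,0,0,-1],[0,0,-5,0,0,0,-1],[0,0,-9,0,0,0,-1],[0,0,-13,0,0,0,-1],[0,0,-17,0,0,0,-1],[0,0,-21,0,0,0,-1],[0,0,-24,0,0,0,-1]]]'
python3 -m creep '[[[-1,5,0,0,0,0,-1],[-1,10,0,0,0,0,-1],[-1,15,0,0,0,0,-1],[0,20,0,0,0,0,-1],[0,25,0,0,0,0,-1],[0,29,0,0,0,0,-1],[0,30,0,0,0,0,-1],[0,30,0,0,0,0,-1]]]'
python3 - <<'E'
from w import *
v[3]=0;v[4]=0
bpos()
overlay("top","pics/t9.png");overlay("side","pics/s9.png")
for n in("side","top"):
    p=robot.camera_params(n)
    for l in("weight_mid","jar_mid","tweezers_mid","crucible_mid","key_top"):
        for d in robot.look_for(n,l)[:1]:
            print(n,l,round(d["score"],2),(np.array(p["R"]).T@(np.array(d["centre"])-p["t"])).round(4))
E
```

```text
time: 13.3
tool_pos: [0.4255, -0.1668, 0.3267]
tool_rot: [-3.139, 0.006, 3.024]
contact_force: [0.8, -0.8, -0.3]
opening: 0.0002
time: 14.1
tool_pos: [0.4604, 0.1322, 0.3253]
tool_rot: [-3.138, 0.004, 3.027]
contact_force: [-0.2, -1.3, 0.4]
opening: 0.0006
t 14.1 TCP in balance mm [-136.3  240.9  325.3] yawerr deg 0.0 rot [-3.138  0.004  3.027] F [-0.2 -1.3  0.4] op 0.0006
side weight_mid 0.98 [ 0.4157 -0.2734  0.061 ]
side jar_mid 0.68 [0.436  0.0451 0.067 ]
side tweezers_mid 0.86 [ 0.6067 -0.275   0.0338]
side key_top 0.84 [ 0.4222 -0.1658  0.0751]
top weight_mid 0.92 [ 0.4199 -0.2642  0.0664]
top jar_mid 0.86 [0.4415 0.0513 0.085 ]
top key_top 0.7 [ 0.429  -0.1627  0.0769]
```

View pics/s9.png

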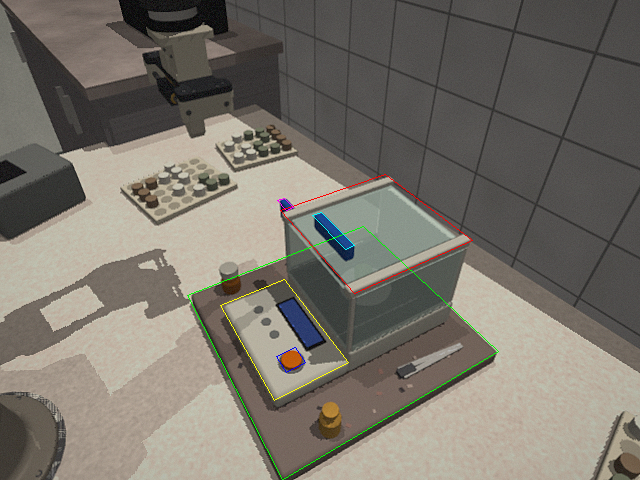

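View pics/t9.png

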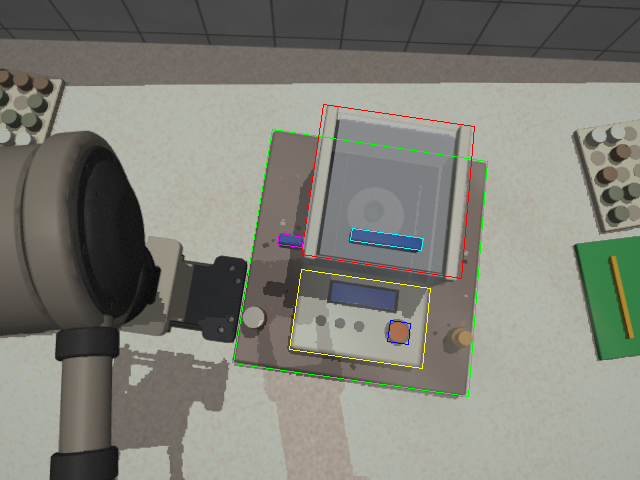

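Lid handle (387,240), tab (291,240), and key (399,332) match the shut and up overlays. The weight, jar and tweezers haven't moved, the crucible shows at (372,212) on the pan as before, and the arm is clear.

```bash
python3 -c "
from cell import robot
print(robot.hand_in())"
```

```text
the job is handed in; nothing more can be done
None
```

I shut the lid and the side door with closed fingertips, pressed the tare key once and let it up, then moved the arm clear and handed the job in. No verdict was reported.

**Lid and door:** I pushed each at about 0.06–0.07 m/s or slower with roughly 2–3 N. The force rose to about 10 N where the end stops should be. In the top view the handle and tab sit on the shut-position overlay to within about 1 px (1.5 mm).

**Tare key:** The spring force reached 3.3 N, then jumped to about 29 N at z 84.4 mm, so it hit its bottom stop. Afterwards the key looked up again, at about z 75–77 mm.

**Loose objects:** The final network positions for the weight, jar and tweezers are within 4 mm of the start. The top camera did not report the tweezers at the start or at the end, so that check is from the side camera only.

**Crucible:** The networks did not report it in the last pictures, because it now shows only through the shut glass lid. I could check it only by eye. It looks unmoved on the pan.

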